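# Aim the fan nozzle of a lens rinsing bench

### The arm

A 6-joint arm with a two-finger parallel gripper is mounted at the origin on the work surface. World frame = base frame: x ahead of the robot, y to its left, z up, the work surface at z = 0. Lengths are in m, angles in degrees, forces in N, time in s.
With the tool pointing down it reaches from about 0.35 to 1 m from the base axis. Payload 7.1 kg.
Tool frame: the origin (TCP) lies where the fingers leave the gripper's body, on its centre line; the fingertips stand 73 mm ahead of it and the grasp point (between the pads) lies 54 mm ahead of it (arm.tcp_to_grasp is the distance from the TCP to the grasp point, in m); z points along the fingers, y is the line along which they close (so a half turn about z gives the same grasp; the last joint's range is limited). The gripper opens to 85 mm and grips with 20 to 120 N. Pads are 22 mm wide; open, the fingers measure 114 mm over their backs; the gripper's body (76 mm by 85 mm) begins 54 mm behind the grasp point. The pads swing forward as they close: fully open they stand 13 mm farther back than shut.
Start: joints at [-67.838, 24.242, 93.386, -0, 62.372, -1.089], TCP at [0.247, -0.574, 0.304] pointing down, gripper open.
Joint ranges: [-172.04, 172.04], [-51.8, 120.97], [4.93, 147.93], [-75.15, 255.16], [6.16, 154.13], [-145.62, 145.62]. Speed limits (degrees/s): [136.94, 136.94, 172.46, 180, 180, 180].

### API

Orientations are given as [roll, pitch, yaw] about the fixed x, y, z axes, in that order (R = Rz(yaw) Ry(pitch) Rx(roll)).
In Python, from bench import arm, optics gives the robot as it stands.
- The arm moves only by the shell command python3 -m inch 'ROWS' [FORCE]. ROWS is JSON, a list of rows, each a list of 7 numbers: the turn, a rotation vector about the tool's x, y, z in rad, then the shift along the tool's x, y, z in m, then the opening, from 0 (shut) to 1 (fully open). A call has 1 to 12 rows; each row is the pose to reach, as a shift and turn from the pose commanded when the call began, along the tool's axes at that moment; what a row does not reach only later rows make up. A row lasts 1/8 s, in which the tool goes at most 62.5 mm and 10.7 degrees, less where a joint would pass 70% of its speed; a pose out of reach is approached as far as the arm can. A call with a gripper value outside its range is refused whole. The fingers move at their own pace and stop on an object; FORCE is the grip in N (left out, the last holds). Time passes only in rows, so rows that repeat a pose let the fingers close. It gives the time, the measured TCP pose, the force, the opening and the grip force at its end, in the units of the state.
- arm.sense(): the state, without advancing time (a new reading comes with each control period).
- optics.get_image(name): name is "scene" or "top" or "wrist"; returns a dict with "img" (384x512x3 uint8, blue, green, red), "depth" (384x512 float32, m along the optical axis (not along the pixel's ray), 0 where there is no reading), "mtx" (3x3 intrinsics, pixels), "xyz" and "orientation" of the camera in the world; the wrist camera has in their place "tool_from_camera" (4x4, takes a point from camera to tool coordinates, whose origin is the TCP and whose axes are the flange's). Camera axes: x right, y down, z forward; pixel columns grow to the right and rows downward; lengths in m; the calibration is good to about 2 mm. A picture is of the moment at which its call begins: read the wrist's pose just before it.
- arm.hand_in(): hands the job in; it is judged then, once.
The state is a dict: "time": time; "qpos": joint angles; "dq": joint speeds; "effort": joint torques, N m; "position": TCP position; "tcp_rot": TCP orientation; "ft_force": force on the tool from outside, world axes, zero at the start; "wrist_torque": the same for the moment, N m; "grip_width": finger opening in m; "grasp_force": force on a finger pad.
Only numpy, scipy, OpenCV 4.12 (cv2) and the standard library are available. Lean on these libraries where they do the work, as an engineer would, in place of code of your own. Each camera call takes 0.05 s, during which the arm holds its last target. There are 200 camera calls.

### The job

On the lens rinsing bench, screw the wide flat-mouthed nozzle head further down on its pipe, clockwise as seen from above, only until its mouth points at the middle of the upright lens, then let go of it. Leave the other nozzle head, the one with the thin round spout, pointing as it is.

Things in the scene. Friction and masses are not known exactly. Their poses are not given: they have to be found in the camera images.
- fan_head (a joint): Screwing of the wide nozzle head on its upright pipe, rad; grows clockwise seen from above (3 mm down per turn). Starts at 0.5 to 0.8; 0.35 to 1.5 more is needed. No stop near the goal: it turns on with even friction (about 0.12 N m) and stays where left. Below 0.2 counts as unscrewed, a failure.
- fan_jet (a point): On the vertical turning axis of the wide steel nozzle head, 132 mm above the table; x: level, out of the mouth; z up. Block 28 mm wide (y) between two upright flats to grip, x -22 to 28 mm, from 18 mm below to 16 mm above (its top); in front a mouth flaring to 52 mm wide, ending at x 55 mm. Below it a 26 mm collar and fixed 22 mm pipe on a round foot.
- lens_centre (a point): Centre of the clear round lens, 70 mm in diameter, standing upright in a dark ring (85 mm overall) on a fixed grey foot 120 by 70 mm; 132 mm above the table, 17 to 20 cm from the wide head's axis. y is the lens axis, towards the two nozzle pipes.
- thin_tip (a point): Tip of the other nozzle head's thin spout (10 mm in diameter), 56 mm from that head's turning axis, 131 mm above the table; x points out of the spout. That head is a steel cylinder 28 mm in diameter on a like pipe, 11 to 14 cm from the wide head's axis; it turns if pushed. To be left alone.
Not all that is in view belongs to the job. Leave any purple look-alike of the part that bears fan_head alone.

How it is judged (in metres and radians):
At the end, for the whole second after the job is handed in: The wide head is at rest and its mouth points at the lens: the level line straight out of the mouth passes within 35 mm of the lens centre (about 10 degrees) (y of lens_centre in the frame of fan_jet between -0.035 and 0.035 m and x of lens_centre in the frame of fan_jet above 0.1 m and velocity of joint fan_head between -0.05 and 0.05 rad/s); the robot touches nothing.
It fails at once if the wide head is unscrewed (its joint falls below 0.2 rad) (value of joint fan_head below 0.2 rad).
It fails at once if the thin-spout head is turned: its tip moves more than 12 mm (distance of thin_tip from where it was at the start of the episode above 0.012 m).
It also fails if it takes over 32 s, if anything falls off the work surface, if the arm or the gripper's body presses on something with over 40 N, if the wrist force passes 120 N, or if a joint passes its speed limit or range.

## Working session

There is one attempt and no reset: what is moved stays moved. The work goes in short steps, Python scripts to look and compute and a shell command to move; the robot and the scene stay as the last step left them, time stands still between calls to the robot, and variables do not carry over. Pictures are saved under pics/ and viewed, at most 10 in all, crops included, and the job is handed in when it is done.

```bash
mkdir -p pics; cat > h.py <<'E'
import numpy as np, cv2
from bench import arm, optics
from scipy.spatial.transform import Rotation as R
E
python3 - <<'E'
from h import *
s=arm.sense();print(s)
ims=[]
for n in("scene","top"):
    d=optics.get_image(n);np.savez(n,**d);print(n,d['xyz'],d['orientation'],d['mtx'].tolist())
    cv2.imwrite(f"pics/{n}.png",d['img'])
E
```

```text
{'time': 0.0, 'qpos': array([-6.78375660e+01,  2.42851336e+01,  9.34327597e+01, -6.54141936e-05,
        6.23720000e+01, -1.08770407e+00]), 'dq': array([-0.01202123, -0.06614417, -0.10279299,  0.0041711 , -0.0372976 ,
        0.00427729]), 'effort': array([-2.29092278e-03, -5.57399011e+01, -2.81747282e+01, -2.86937893e-04,
        7.18133961e-03, -6.23730401e-07]), 'position': array([ 0.24658132, -0.57381851,  0.30312885]), 'tcp_rot': array([-1.79910122e+02, -1.64853347e-03,  2.32501671e+01]), 'ft_force': array([-0.74280273,  0.01416126, -0.12306186]), 'wrist_torque': array([ 0.05792182,  0.02694669, -0.00111982]), 'grasp_force': 0.0, 'grip_width': 0.08528392013109487}
scene [0.75620064 0.28148116 0.64900818] [-150.33525082   -0.47538813  148.08160677] [[436.6938503146252, 0.0, 255.2235233411898], [0.0, 436.6938503146252, 193.2136663277073], [0.0, 0.0, 1.0]]
top [0.46631263 0.03575808 0.72599926] [-168.51081724   -0.61546057  -90.23756726] [[381.23569875488255, 0.0, 256.5342193543914], [0.0, 381.23569875488255, 186.72051115630097], [0.0, 0.0, 1.0]]
```

View pics/scene.png

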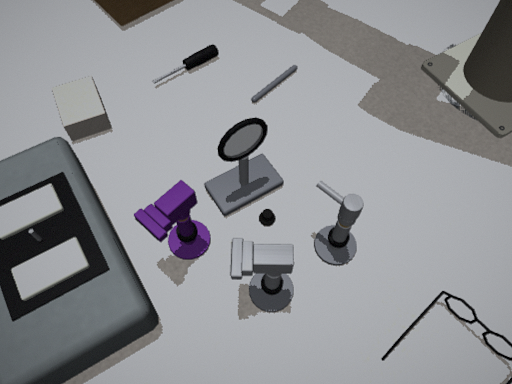

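View pics/top.png

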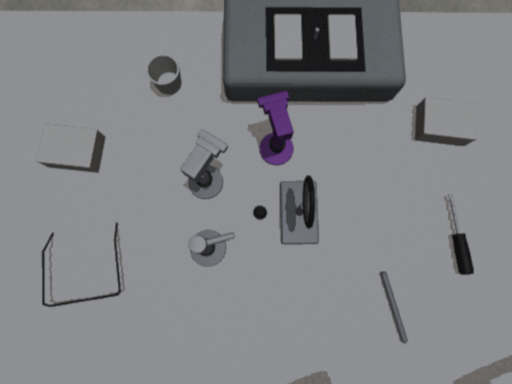

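The scene view shows the wide steel head at about (270,260), the purple look-alike at (175,205), the lens at (243,140) and the thin head at (345,215). In the top view they are at (203,160), (278,120), (308,203) and (205,245), in the same order.

```bash
cat >> h.py <<'E'
def world(d,pose=None):
    m=d['mtx'];v,u=np.mgrid[:384,:512];z=d['depth']
    P=np.stack([(u-m[0,2])/m[0,0]*z,(v-m[1,2])/m[1,1]*z,z],-1)
    if pose is None: r=R.from_euler('xyz',d['orientation'],degrees=True);return r.apply(P.reshape(-1,3)).reshape(P.shape)+d['xyz']
    T=pose@d['tool_from_camera'];return P@T[:3,:3].T+T[:3,3]
def rect(p):
    r=cv2.minAreaRect((p[:,:2]*1000).astype(np.float32));return r
E
python3 - <<'E'
from h import *
for n in("scene","top"):
    d=dict(np.load(n+".npz"));W=world(d);img=d['img'].astype(int)
    hsv=cv2.cvtColor(d['img'],cv2.COLOR_BGR2HSV)
    Z=W[...,2];ok=(d['depth']>0)
    print(n,'table z',np.median(Z[ok&(abs(Z)<.02)]))
    m=(ok&(Z>.1)&(Z<.2)).astype(np.uint8)
    k,l,st,c=cv2.connectedComponentsWithStats(m)
    for i in range(1,k):
        if st[i,4]<30: continue
        p=W[l==i];print(st[i],hsv[l==i].mean(0).round(),'mean',p.mean(0).round(3),'min',p.min(0).round(3),'max',p.max(0).round(3))
        t=p[(p[:,2]>.141)&(p[:,2]<.155)]
        if len(t)>20: print('  top',rect(t), t.mean(0).round(3))
E
```

```text
scene table z -0.0014047281824725033
[ 484    0   28   63 1257] [22. 38. 43.] mean [ 0.065 -0.018  0.135] min [ 0.033 -0.061  0.1  ] max [0.073 0.03  0.186]
  top ((60.01481628417969, -27.9163818359375), (73.76962280273438, 12.213665008544922), 63.28384017944336) [ 0.064 -0.022  0.148]
[ 218  118   50   44 1401] [102.  33.  68.] mean [ 0.567 -0.05   0.138] min [ 0.524 -0.056  0.1  ] max [ 0.607 -0.046  0.174]
  top ((565.5886840820312, -49.30031967163086), (6.757364273071289, 79.31644439697266), 87.12693786621094) [ 0.569 -0.05   0.148]
[ 134  180   64   62 1909] [137. 159. 107.] mean [ 0.711 -0.002  0.139] min [ 0.668 -0.03   0.101] max [0.751 0.028 0.149]
  top ((700.797119140625, -6.269735336303711), (63.6536750793457, 33.76428985595703), 14.148374557495117) [ 0.696 -0.009  0.146]
[317 181  47  45 824] [109.  15. 115.] mean [0.505 0.113 0.134] min [0.486 0.065 0.1  ] max [0.517 0.133 0.15 ]
  top ((498.9060974121094, 119.84951782226562), (26.74142837524414, 26.03363037109375), 11.829362869262695) [0.5   0.12  0.146]
[  0 188  56  49 597] [106.   9. 173.] mean [ 0.88  -0.13   0.101
[... 1348 characters left out ...]
13. 122.] mean [0.637 0.115 0.141] min [0.599 0.076 0.102] max [0.682 0.149 0.15 ]
  top ((631.9100341796875, 121.48344421386719), (37.429996490478516, 62.963497161865234), 56.7782096862793) [0.628 0.123 0.147]
[303 175  12  54 537] [106.  24.  36.] mean [ 0.561 -0.051  0.147] min [ 0.522 -0.057  0.1  ] max [ 0.604 -0.048  0.175]
  top ((563.2664794921875, -52.26220703125), (80.10746765136719, 8.669535636901855), 0.28869330883026123) [ 0.553 -0.051  0.148]
[188 232  47  22 478] [111.  12. 126.] mean [0.5   0.105 0.141] min [0.483 0.064 0.102] max [0.515 0.133 0.15 ]
  top ((497.2149963378906, 119.04642486572266), (27.230365753173828, 25.46593475341797), 89.91864013671875) [0.497 0.119 0.147]
```

```bash
python3 - <<'E'
from h import *
for n in("scene","top"):
    d=dict(np.load(n+".npz"));W=world(d);Z=W[...,2]
    m=(Z>.1465 if n=="top" else Z>.1455)&(Z<.152)&(np.hypot(W[...,0]-.63,W[...,1]-.12)<.06)
    p=W[m];print(n,len(p),rect(p))
    # slices along head direction
    a=np.radians(-32);u=np.array([np.cos(a),np.sin(a)]);v=np.array([-u[1],u[0]])
    q=W[(Z>.1)&(np.hypot(W[...,0]-.63,W[...,1]-.12)<.075)]; s=(q[:,:2]-[.62,.127])@u; t=(q[:,:2]-[.62,.127])@v
    for b in np.arange(-.03,.08,.006):
        k=(s>=b)&(s<b+.006)&(q[:,2]>.138)
        if k.sum()>4: print(round(b,3),k.sum(),'t',t[k].min().round(4),t[k].max().round(4),'zmax',q[k,2].max().round(4))
    L=W[(Z>.09)&(Z<.19)&(np.hypot(W[...,0]-.565,W[...,1]+.05)<.06)]
    print('lens',L.min(0),L.max(0), np.polyfit(L[:,0],L[:,1],1))
    f=W[(Z>.003)&(Z<.03)&(np.hypot(W[...,0]-.62,W[...,1]-.127)<.06)]
    print('foot',len(f),f.min(0),f.max(0))
    if len(f)>20: print(cv2.minEnclosingCircle((f[:,:2]*1000).astype(np.float32)))
E
```

```text
scene 680 ((628.0684814453125, 125.2839584350586), (27.75597381591797, 49.52717208862305), 57.79730224609375)
-0.018 93 t -0.0099 0.0168 zmax 0.1493
-0.012 114 t -0.0117 0.0173 zmax 0.1479
-0.006 118 t -0.011 0.0167 zmax 0.149
-0.0 120 t -0.0114 0.0172 zmax 0.1487
0.006 117 t -0.0111 0.0167 zmax 0.1484
0.012 118 t -0.0112 0.0166 zmax 0.1486
0.018 115 t -0.0109 0.0166 zmax 0.1484
0.024 93 t -0.0113 0.0166 zmax 0.1482
0.03 116 t -0.0163 0.021 zmax 0.1488
0.036 138 t -0.0164 0.0218 zmax 0.1421
0.042 103 t -0.0167 0.023 zmax 0.142
0.048 9 t -0.0179 0.0208 zmax 0.1391
0.054 5 t -0.0207 0.0114 zmax 0.1384
lens [ 0.52383145 -0.05602224  0.09009421] [ 0.6065499  -0.04442506  0.17367406] [-0.00034961 -0.04980826]
foot 1031 [0.5918566  0.0943008  0.00311508] [0.65891168 0.16022151 0.02977671]
((625.320556640625, 126.6358871459961), 33.905391693115234)
top 438 ((626.345703125, 124.76371765136719), (27.331241607666016, 49.68574905395508), 57.574607849121094)
-0.024 12 t -0.0097 0.0117 zmax 0.1467
-0.018 76 t -0.0122 0.0155 zmax 0.1494
-0.012 66 t -0.0123 0.015 zmax 0.1496
-0.006 70 t -0.0123 0.0151 zmax 0.15
-0.0 72 t -0.0126 0.0148 zmax 0.1501
0.006 71 t -0.0123 0.0149 zmax 0.1498
0.012 69 t -0.0127 0.0154 zmax 0.1497
0.018 69 t -0.0126 0.015 zmax 0.1494
0.024 69 t -0.0127 0.0158 zmax 0.1495
0.03 68 t -0.0182 0.0206 zmax 0.1495
0.036 90 t -0.0187 0.0213 zmax 0.1425
0.042 57 t -0.0233 0.0246 zmax 0.1421
0.048 44 t -0.0217 0.0244 zmax 0.1393
0.054 21 t -0.0216 0.0228 zmax 0.1395
lens [ 0.52184946 -0.05676347  0.09156885] [ 0.60412335 -0.04453634  0.17494359] [ 0.01324449 -0.05811594]
foot 596 [0.58733814 0.09048018 0.00313224] [0.66478214 0.17530518 0.0298867 ]
((624.1815185546875, 127.15763854980469), 48.44511032104492)
```

```bash
python3 -m inch '[[0,0,-0.18,0.05,-0.04,0,1],[0,0,-0.36,0.1,-0.08,0,1],[0,0,-0.54,0.15,-0.12,0,1],[0,0,-0.72,0.2,-0.16,0,1],[0,0,-0.9,0.25,-0.2,0,1],[0,0,-1.08,0.3,-0.24,0,1],[0,0,-1.26,0.35,-0.28,0,1],[0,0,-1.44,0.4,-0.32,0,1],[0,0,-1.62,0.45,-0.36,0,1],[0,0,-1.8,0.5,-0.4,0,1],[0,0,-1.98,0.56,-0.45,0,1],[0,0,-2.17,0.624,-0.494,0,1]]' 40
```

```text
time: 1.6
position: [0.6019, 0.0885, 0.3036]
tcp_rot: [-180.0, -0.0, 147.8]
ft_force: [0.3, -0.4, 0.9]
grip_width: 0.0854
grasp_force: 0.0
```

```bash
python3 -m inch '[[0,0,0,0,0,0,1],[0,0,0,0,0,0,1]]'; python3 - <<'E'
from h import *
s=arm.sense();print(s['position'],s['tcp_rot'],s['qpos'])
d=optics.get_image('wrist');cv2.imwrite('pics/w1.png',d['img'])
T=np.eye(4);T[:3,:3]=R.from_euler('xyz',s['tcp_rot'],degrees=True).as_matrix();T[:3,3]=s['position']
W=world(d,T);Z=W[...,2]
m=(Z>.143)&(Z<.153)&(np.hypot(W[...,0]-.625,W[...,1]-.126)<.05);p=W[m];print(m.sum(),rect(p),p.mean(0))
E
```

```text
time: 1.85
position: [0.6009, 0.0866, 0.3032]
tcp_rot: [-179.9, -0.1, 147.4]
ft_force: [-0.0, -1.2, -0.8]
grip_width: 0.0859
grasp_force: 0.0
[0.60094815 0.08655756 0.30320853] [-1.79925369e+02 -6.39305078e-02  1.47442972e+02] [ 7.07945159e+00  2.28306738e+01  9.57125416e+01 -1.89836574e-02
  6.15536273e+01 -5.03545058e+01]
2313 ((625.899658203125, 123.81044006347656), (28.53885269165039, 50.20439910888672), 57.50016784667969) [0.62452838 0.12399603 0.14700703]
```

View pics/w1.png

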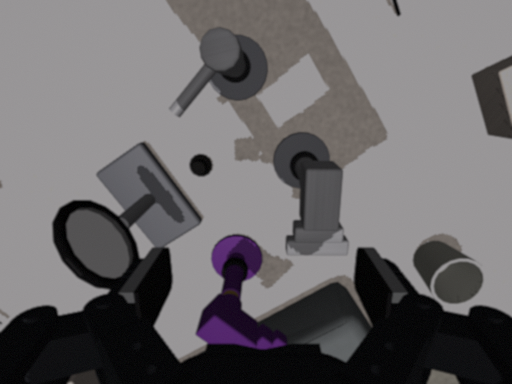

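The wrist view shows the wide head at (320,200), its flats parallel to the fingers. The thin head at (220,60), the lens and the purple head are all clear of the grasp.

```bash
python3 -m inch '[[0,0,0,0.002,0.0456,0,1],[0,0,0,0.002,0.0456,0,1],[0,0,0,0.002,0.0456,0.03,1],[0,0,0,0.002,0.0456,0.06,1],[0,0,0,0.002,0.0456,0.09,1],[0,0,0,0.002,0.0456,0.117,1],[0,0,0,0.002,0.0456,0.117,1],[0,0,0,0.002,0.0456,0.117,1]]'
```

```text
time: 2.9
position: [0.6246, 0.1251, 0.188]
tcp_rot: [180.0, 0.0, 147.4]
ft_force: [0.2, 1.3, 0.5]
grip_width: 0.0853
grasp_force: 0.0
```

```bash
python3 -m inch '[[0,0,0,0,0,0,0.5],[0,0,0,0,0,0,0.3],[0,0,0,0,0,0,0.2],[0,0,0,0,0,0,0.1],[0,0,0,0,0,0,0.1],[0,0,0,0,0,0,0.1],[0,0,0,0,0,0,0.1],[0,0,0,0,0,0,0.1]]' 40
```

```text
time: 3.9
position: [0.6243, 0.1258, 0.1876]
tcp_rot: [-180.0, 0.0, 147.4]
ft_force: [-3.1, -2.3, 5.3]
grip_width: 0.0277
grasp_force: 41.7
```

```bash
python3 -m inch '[[0,0,0.05,0,0,0,0.1],[0,0,0.1,0,0,0,0.1],[0,0,0.16,0,0,0,0.1],[0,0,0.22,0,0,0,0.1],[0,0,0.28,0,0,0,0.1],[0,0,0.34,0,0,0,0.1],[0,0,0.4,0,0,0.0002,0.1],[0,0,0.46,0,0,0.0002,0.1],[0,0,0.52,0,0,0.0002,0.1],[0,0,0.58,0,0,0.0003,0.1],[0,0,0.64,0,0,0.0003,0.1],[0,0,0.66,0,0,0.0003,0.1]]'
```

```text
time: 5.4
position: [0.6241, 0.1255, 0.1873]
tcp_rot: [-179.9, 0.0, 109.6]
ft_force: [-3.7, -4.0, 7.0]
grip_width: 0.0274
grasp_force: 41.9
```

```bash
python3 -m inch '[[0,0,0.06,0,0,0,0.1],[0,0,0.12,0,0,0,0.1],[0,0,0.18,0,0,0,0.1],[0,0,0.24,0,0,0,0.1],[0,0,0.3,0,0,0.0002,0.1],[0,0,0.36,0,0,0.0002,0.1],[0,0,0.42,0,0,0.0002,0.1],[0,0,0.48,0,0,0.0003,0.1],[0,0,0.54,0,0,0.0003,0.1],[0,0,0.6,0,0,0.0003,0.1],[0,0,0.67,0,0,0.0003,0.1],[0,0,0.67,0,0,0.0003,0.1]]'
```

```text
time: 6.9
position: [0.6237, 0.1255, 0.1869]
tcp_rot: [-179.9, 0.1, 71.2]
ft_force: [-5.7, -3.2, 8.4]
grip_width: 0.0276
grasp_force: 42.1
```

```bash
python3 - <<'E'
from h import *
d=optics.get_image('scene');cv2.imwrite('pics/s2.png',cv2.resize(d['img'][100:340,120:440],(800,600)))
W=world(d);Z=W[...,2]
E
```

```text
(no output)
```

View pics/s2.png

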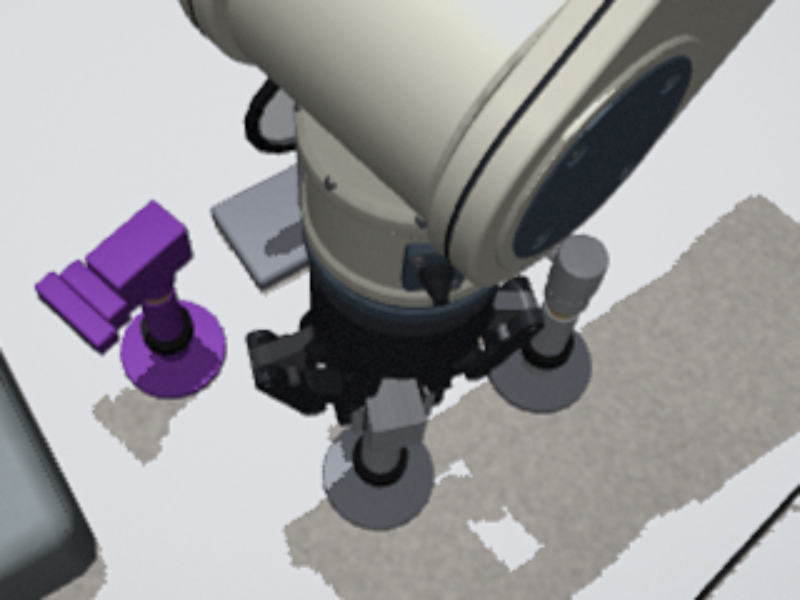

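The crop shows the wide head at (395,410) in the fingers with its back toward the camera, so its mouth faces the lens. The thin head at (575,280) stands clear. Next I'll release and lift.

```bash
python3 -m inch '[[0,0,0,0,0,0,0.5],[0,0,0,0,0,0,0.8],[0,0,0,0,0,0,0.8],[0,0,0,0,0,0,0.8],[0,0,0,0,0,-0.02,0.8],[0,0,0,0,0,-0.05,0.8],[0,0,0,0,0,-0.09,0.8],[0,0,0,0,0,-0.13,0.8],[0,0,0,0,0,-0.16,0.8],[0,0,0,0,0,-0.16,0.8],[0,0,0,0,0,-0.16,0.8]]'; python3 - <<'E'
from h import *
s=arm.sense();d=optics.get_image('wrist')
cv2.imwrite('pics/w2.png',d['img'])
T=np.eye(4);T[:3,:3]=R.from_euler('xyz',s['tcp_rot'],degrees=True).as_matrix();T[:3,3]=s['position']
W=world(d,T);Z=W[...,2]
m=(Z>.1435)&(Z<.153)&(np.hypot(W[...,0]-.625,W[...,1]-.126)<.05);p=W[m];r=rect(p);print(m.sum(),r,p.mean(0))
m=(Z>.1)&(Z<.155)&(np.hypot(W[...,0]-.50,W[...,1]-.105)<.06);p=W[m]
if len(p): print('thin',p.min(0),p.max(0))
E
```

```text
time: 8.32
position: [0.6239, 0.1259, 0.3463]
tcp_rot: [-180.0, 0.0, 71.2]
ft_force: [-0.3, 0.2, -0.8]
grip_width: 0.0684
grasp_force: 0.0
1640 ((622.477294921875, 122.95472717285156), (49.574092864990234, 27.677392959594727), 70.61251068115234) [0.62262173 0.12366545 0.1464102 ]
thin [0.48372703 0.08557801 0.10003101] [0.51100639 0.13219381 0.1493733 ]
```

View pics/w2.png

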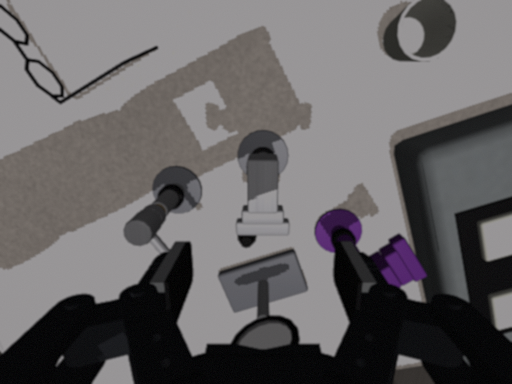

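The wrist view shows the wide head at (262,190) with its mouth toward the lens at (265,335). Its measured heading is -109.4°, against -108.5° wanted. The thin head hasn't moved.

```bash
python3 -c "
from bench import arm
print(arm.hand_in())"
```

```text
the job is handed in; nothing more can be done
None
```

The wide nozzle head was screwed about 76° clockwise and released pointing at the lens centre (about 1° off, roughly 3 mm at the lens), the thin-spout head showed no sign of having moved, and the job was handed in at about 8 s with no verdict returned.

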